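Open the grease cupboard past its hidden safety catch

TASK

The small green cupboard's door stands ajar, held by a spring safety catch on the inside of the door. Reach down into the gap behind the door, press the red tab down and, while it is pressed, pull the door open until it stands about square to the cupboard front (or farther); then let go so that the tab springs back up and the door stays open. Leave the tin, jar, funnel and pump can standing where they are.

Things in the scene. Friction and masses are not known exactly. Their poses are not given: they have to be found in the camera images.
- cupboard: green steel bench cupboard, fixed: 215 mm deep, 290 mm wide, roof top 210 mm above the bench. Origin on the bench surface under the middle of its open front; x points into the cupboard (away from the front), y to the hinge side, z up. The roof's front edge and the side walls end at x = 0.
- door_hinge (a point): the door's vertical hinge axis at roof height (210 mm above the bench), on the front plane, 130 mm to +y of the cupboard's middle. The door: flat panel 15 mm thick, running 260 mm from the hinge; its inner face passes through the axis; its top edge is level with the roof. The point turns with the door: x = inward normal of the inner face, -y = along the door to its free edge.
- door_handle (a point): middle of the steel bar handle on the door's outer face: upright bar 80 mm long, 10 mm thick, 100 mm above the bench, 228 mm from the hinge, 45 mm out from the inner face. Pulling it alone does not open the door past the catch.
- door (a joint): door angle, rad: 0 shut (door on the front plane), growing as the free edge swings out towards the robot (clockwise from above), stop at 1.7. It starts ajar at 0.28 to 0.33; unless the tab is pressed the catch stops it at about 0.34. Light hinge friction (0.2 N m): it stays where it is left.
- catch_pad (a point): centre of the upper face of the red tab inside the door, 12 mm below the door's top edge when up. Tab: 60 mm along the door (170 to 230 mm from the hinge), 28 mm deep (3 to 31 mm from the inner face). It rides with the door and goes straight down; its white arm hooks a lug behind a strip under the roof. The gap from door to roof edge at the tab starts over 45 mm.
- catch (a joint): how far the red tab is pressed down, m: 0 up, 0.016 fully down. The lug is free of the strip from about 0.009. Spring: about 3 N at the top, 8 N fully down; it springs back up when let go.
- tin_mid (a point): middle of the squat steel grease tin, 90 mm across, 66 mm high, loose bystander, z up
- jar_mid (a point): middle of the glass jar, 76 mm across, 110 mm high, loose bystander, z up
- funnel_mid (a point): yellow plastic funnel standing on its wide mouth, 116 mm across, 125 mm high; point on its axis 60 mm up; loose bystander, z up
- pump_can_mid (a point): black plastic pump can, 84 mm across, 155 mm high with its lever and spout (which reach 60 mm from the axis); point on its axis 60 mm up; loose bystander, z up
Things that resemble listed ones, but are neither listed nor needed, are in the scene too. What is shaped like the part that bears jar_mid but pink or purple is not meant.

How it is judged:
By the outcome, as a careful person would: the job done as asked, in the order asked, and still so for the second after the job is handed in, with the robot touching nothing.
It also fails if it takes over 45 s, if anything falls off the work surface, if the arm or the gripper's body presses on something with over 40 N, if the wrist force passes 120 N, or if a joint passes its speed limit or range.

ROBOT

A 6-joint arm with a two-finger parallel gripper is mounted at the origin on the work surface. World frame = base frame: x ahead of the robot, y to its left, z up, the work surface at z = 0. Lengths are in m, angles in rad, forces in N, time in s.
With the tool pointing down it reaches from about 0.35 to 0.775 m from the base axis. Payload 5.5 kg.
Tool frame: the origin (TCP) lies on the mounting face of the last link; the fingertips stand 173 mm ahead of it and the grasp point (between the pads) lies 155 mm ahead of it; z points along the fingers, y is the direction in which the jaws open and shut (so a half turn about z gives the same grasp; the last joint's range is limited). The gripper opens to 85 mm and grips with 20 to 120 N. Pads are 22 mm wide; open, the fingers measure 114 mm over their backs; the gripper's body (76 mm by 85 mm) begins 54 mm behind the grasp point. The pads swing forward as they close: fully open they stand 13 mm farther back than shut.
Start: joints at [1.066, 0.313, 0.046, 1.304, 0, 1.431], TCP at [0.205, 0.537, 0.405] pointing down, gripper open.
Joint ranges: [-2.76, 2.76], [-0.86, 1.69], [-1.03, 1.26], [-2.2, 2.34], [-1.47, 1.5], [-3.14, 3.14]. Speed limits (rad/s): [2.57, 2.57, 3.14, 3.14, 3.14, 3.14].

INTERFACE

Orientations are given as a unit quaternion [w, x, y, z].
In Python, from workcell import * gives the robot as it stands. The module is installed in compiled form; this text tells all that it offers.
- The arm moves only by the shell command python3 -m crank 'ROWS' [FORCE]. ROWS is JSON, a list of rows, each a list of 7 numbers: the shift along the tool's x, y, z in mm, then the turn, a rotation vector about the tool's x, y, z in degrees, then the opening, from 0 (shut) to 1 (fully open). A call has exactly 8 rows; each row shifts and turns the commanded pose from where the row before left it, along the tool's axes as they then stand; what a row does not reach is not made up. A row lasts 1/8 s, in which the tool goes at most 62.5 mm and 10.7 degrees, less where a joint would pass 70% of its speed; a pose out of reach is approached as far as the arm can. A call with a gripper value outside its range is refused whole. The fingers move at their own pace and stop on an object; FORCE is the grip in N (left out, the last holds). Time passes only in rows, so rows that do not move let the fingers close, or fill a call up. It gives the time, the measured TCP pose, the force and the opening at its end, in the units of the state.
- get_state(): the state, without advancing time (a new reading comes with each control period).
- read_camera(name): name is "side" or "top"; returns the picture (400x640x3 uint8, blue, green, red); there is no depth.
- calibration(name): a dict with "fx", "fy", "cx", "cy" (pixels), "extrinsics" (4x4, takes a point from world to camera coordinates). Camera axes: x right, y down, z forward; pixel columns grow to the right and rows downward; lengths in m; the calibration is good to about 2 mm. A picture is of the moment at which its call begins. calibration takes no time and is no camera call.
- hand_in(): hands the job in, once; it reports no verdict.
The state is a dict: "clock": time; "joint_pos": joint angles; "qvel": joint speeds; "tau": joint torques, N m; "tcp_pos": TCP position; "orientation": TCP orientation; "wrist_force": force on the tool from outside, world axes, zero at the start; "ft_torque": the same for the moment, N m; "finger_gap": finger opening in m.
Only numpy, scipy, OpenCV 4.12 (cv2) and the standard library are available. Lean on these libraries where they do the work, as an engineer would, in place of code of your own. Each camera call takes 0.05 s, during which the arm holds its last target.

## Working session

There is one attempt and no reset: what is moved stays moved. The work goes in short steps, Python scripts to look and compute and a shell command to move; the robot and the scene stay as the last step left them, time stands still between calls to the robot, and variables do not carry over. Pictures are saved under pics/ and viewed, and the job is handed in when it is done.

```bash
mkdir -p pics; python3 - <<'E'
from workcell import *
import cv2
s=get_state(); print({k:(v if not hasattr(v,'round') else v) for k,v in s.items()})
for n in("side","top"):
    cv2.imwrite(f"pics/{n}0.png",read_camera(n)); print(n,calibration(n))
E
```

```text
{'clock': 0.0, 'joint_pos': array([1.06641251e+00, 3.13997983e-01, 4.49474905e-02, 1.30362281e+00,
       1.84486937e-05, 1.43118754e+00]), 'qvel': array([-0.00073627,  0.00066257,  0.00145476,  0.001225  ,  0.00103765,
       -0.00077757]), 'tau': array([-1.17487096e-03, -4.80625105e+01,  2.98533475e+01,  1.93056866e-02,
       -2.20772808e-04,  2.29602057e-05]), 'tcp_pos': array([0.20503217, 0.5369739 , 0.40379709]), 'orientation': array([-3.05745532e-04,  1.81377928e-01,  9.83413019e-01, -8.87337340e-04]), 'wrist_force': array([-0.0449329 ,  0.07714439, -0.54567366]), 'ft_torque': array([ 0.04225617, -0.01721752, -0.03537114]), 'finger_gap': 0.0852715397986843}
side {'fx': 455.2211794716026, 'fy': 455.2211794716026, 'cx': 325.1874856291459, 'cy': 198.5135575472399, 'extrinsics': array([[ 0.84318284, -0.5375641 ,  0.00821789, -0.53315865],
       [-0.37435221, -0.59801479, -0.70868804,  0.26264331],
       [ 0.38587967,  0.59447721, -0.70547411,  1.54991206],
       [ 0.        ,  0.        ,  0.        ,  1.        ]])}
top {'fx': 405.9596811955547, 'fy': 405.9596811955547, 'cx': 315.7484217718745, 'cy': 201.3934034973042, 'extrinsics': array([[ 2.09978603e-02, -9.99778258e-01,  1.58900705e-03,
        -1.03324946e-01],
       [-9.96084247e-01, -2.10567470e-02, -8.58649345e-02,
         5.96034573e-01],
       [ 8.58793539e-02,  2.20195010e-04, -9.96305519e-01,
         1.52042915e+00],
       [ 0.00000000e+00,  0.00000000e+00,  0.00000000e+00,
         1.00000000e+00]])}
```

View pics/side0.png

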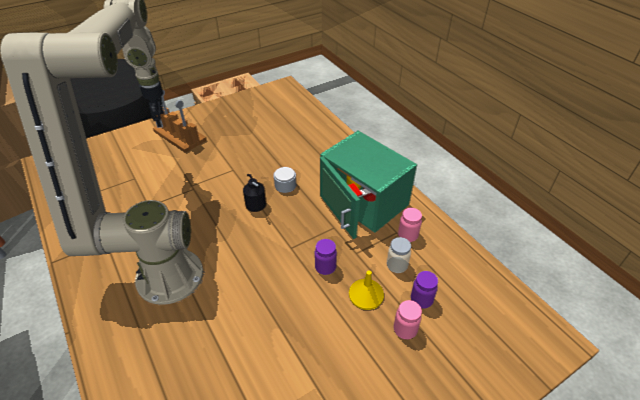

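View pics/top0.png

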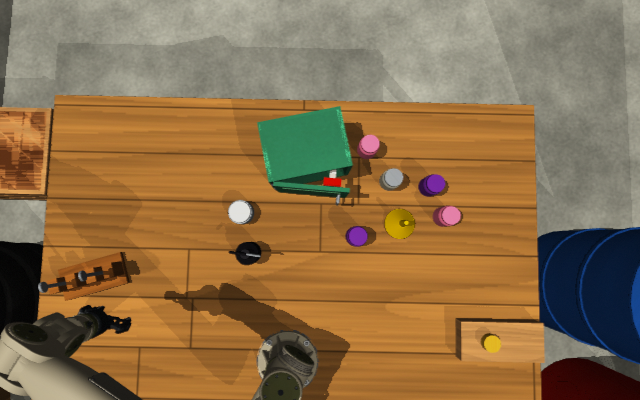

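The side view shows the cupboard near (367,180) with its door ajar and the red tab near (357,188). In the top view the roof is near (305,145), the tab near (333,182), the tin at (240,212), the pump can at (248,253), the jar at (392,179) and the funnel at (400,223). I'll zoom in on the cupboard next.

```bash
python3 - <<'E'
import cv2
a=cv2.imread("pics/top0.png")[90:270,220:420]; cv2.imwrite("pics/topz.png",cv2.resize(a,None,fx=3.3,fy=3.3,interpolation=cv2.INTER_CUBIC)[:600])
a=cv2.imread("pics/side0.png")[120:250,300:430]; cv2.imwrite("pics/sidez.png",cv2.resize(a,None,fx=4.6,fy=4.6,interpolation=cv2.INTER_CUBIC))
E
```

```text
(no output)
```

View pics/topz.png

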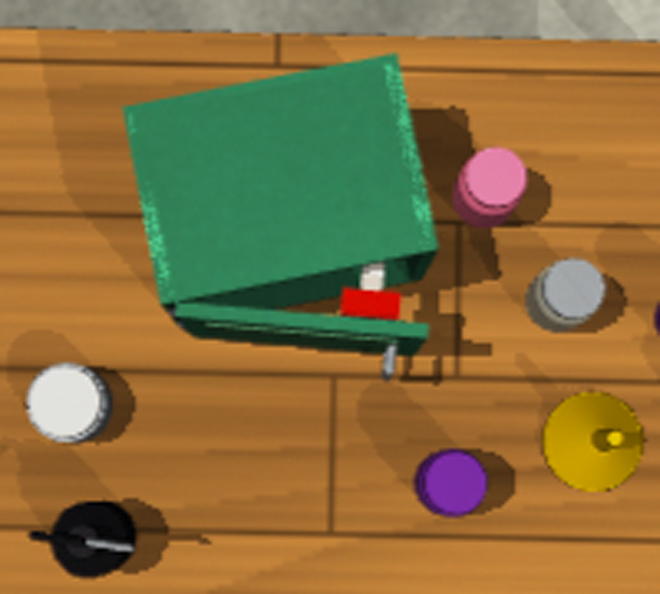

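View pics/sidez.png

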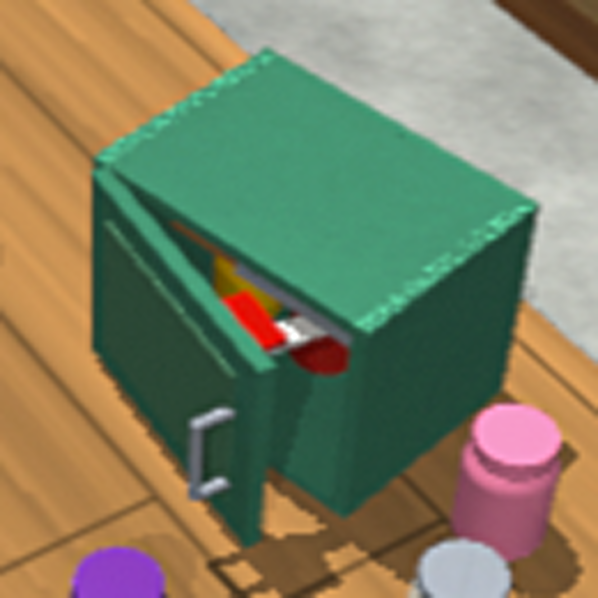

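```bash
cat > h.py <<'E'
from workcell import *
import numpy as np, cv2
def ray(name,u,v,z):
    c=calibration(name);E=c["extrinsics"];R=E[:3,:3];t=E[:3,3]
    o=-R.T@t; d=R.T@np.array([(u-c["cx"])/c["fx"],(v-c["cy"])/c["fy"],1])
    return o+d*(z-o[2])/d[2]
def proj(name,p):
    c=calibration(name);E=c["extrinsics"];q=E[:3,:3]@np.asarray(p)+E[:3,3]
    return np.array([c["fx"]*q[0]/q[2]+c["cx"],c["fy"]*q[1]/q[2]+c["cy"]])
E
python3 - <<'E'
from h import *
np.set_printoptions(precision=4,suppress=True)
z=lambda u,v:(220+(u+.5)/3.3-.5,90+(v+.5)/3.3-.5)
P={k:ray("top",*z(*p),.21) for k,p in dict(TL=(125,107),TR=(397,55),BR=(437,247),BL=(163,303),doorIn=(429,325),doorInHinge=(178,303)).items()}
for k,p in P.items(): print(k,p)
n=np.linalg.norm
print("sizes",n(P['TL']-P['TR']),n(P['BL']-P['BR']),n(P['TL']-P['BL']),n(P['TR']-P['BR']))
zs=lambda u,v:(300+(u+.5)/4.6-.5,120+(v+.5)/4.6-.5)
for k,p in dict(TL=(267,50),TR=(537,207),BR=(362,330),BL=(97,160),doorIn=(275,362),doorOut=(240,375)).items(): print("side",k,ray("side",*zs(*p),.21))
for nme in("top","side"):
    im=cv2.imread(f"pics/{nme}0.png");h=cv2.cvtColor(im,cv2.COLOR_BGR2HSV)
    m=(((h[...,0]<6)|(h[...,0]>174))&(h[...,1]>220)&(h[...,2]>190)).astype(np.uint8)
    c0=max(cv2.findContours(m,0,2)[0],key=lambda c:cv2.contourArea(c) if 150<c[:,0,1].mean()<230 else 0)
    r=cv2.minAreaRect(c0);print(nme,r,[ray(nme,*q,.198) for q in cv2.boxPoints(r)],"C",ray(nme,*r[0],.198))
E
```

```text
TL [0.8494 0.1134 0.21  ]
TR [ 0.9105 -0.1668  0.21  ]
BR [ 0.7099 -0.2109  0.21  ]
BL [0.6462 0.0678 0.21  ]
doorIn [ 0.6293 -0.2038  0.21  ]
doorInHinge [0.6465 0.0525 0.21  ]
sizes 0.28670695893999254 0.28593476575805454 0.20824750367491465 0.20534819473781032
side TL [0.8498 0.1065 0.21  ]
side TR [ 0.9108 -0.1744  0.21  ]
side BR [ 0.709  -0.2127  0.21  ]
side BL [0.6476 0.0582 0.21  ]
side doorIn [ 0.6348 -0.2059  0.21  ]
side doorOut [ 0.6056 -0.2033  0.21  ]
top ((332.0, 181.5), (7.0, 16.0), 90.0) [array([ 0.6636, -0.1172,  0.198 ]), array([ 0.6648, -0.1715,  0.198 ]), array([ 0.6408, -0.1719,  0.198 ]), array([ 0.6397, -0.1176,  0.198 ])] C [ 0.6522 -0.1446  0.198 ]
side ((354.7500305175781, 188.75001525878906), (13.435027122497559, 4.242640495300293), 45.0) [array([ 0.6472, -0.1248,  0.198 ]), array([ 0.6648, -0.1177,  0.198 ]), array([ 0.6651, -0.1744,  0.198 ]), array([ 0.6478, -0.1809,  0.198 ])] C [ 0.6562 -0.1497  0.198 ]
```

```bash
cat >> h.py <<'E'
from scipy.spatial.transform import Rotation as Ro
HINGE=np.array([.6455,.0511]); YC=np.radians(12.7)
def doorpt(th,r,nn):
    a=YC-np.pi/2-th; d=np.array([np.cos(a),np.sin(a)]); n=np.array([-d[1],d[0]])
    return HINGE+r*d+nn*n
def dooryaw(th): return np.degrees(YC-th)+90   # tool y yaw along door (towards hinge)
def toolR(yaw_deg):
    y=np.radians(yaw_deg);ty=np.array([np.cos(y),np.sin(y),0]);tz=np.array([0,0,-1.]);return np.column_stack([np.cross(ty,tz),ty,tz])
def cur():
    s=get_state();q=s["orientation"];return np.array(s["tcp_pos"]),Ro.from_quat([q[1],q[2],q[3],q[0]]).as_matrix()
def plan(ways,p=None,R=None):
    if p is None:p,R=cur()
    for w in ways:
        R2=toolR(w[3]);sh=R.T@(np.array(w[:3])-p)*1000;rv=np.degrees(Ro.from_matrix(R.T@R2).as_rotvec())
        print(np.round(sh,1),np.round(rv,2)); p,R=np.array(w[:3]),R2
def show(name,f):
    im=read_camera(name);cv2.imwrite("pics/"+f,im);return im
E
python3 - <<'E'
from h import *
np.set_printoptions(precision=4,suppress=True)
for k,p,z in(("tin",(240,211),.066),("can",(248,253),.1),("jar",(392,178),.11),("funnelbase",(400,224),.02),("purple",(358,236),.11)):
    q=ray("top",*p,z);print(k,q,"from hinge",np.linalg.norm(q[:2]-HINGE))
for th in(.29,1.57):print(th,doorpt(th,.2,.017),doorpt(th,.26,0),dooryaw(th))
p,R=cur(); T=doorpt(.29,.2,.018);y0=np.degrees(np.arctan2(R[1,1],R[0,1]));print(y0,R)
print("to target",R.T@(np.array([T[0],T[1],.45])-p)*1000,dooryaw(.29)-y0)
E
```

```text
tin [0.553  0.1887 0.066 ] from hinge 0.16582173474936088
can [0.4009 0.1481 0.1   ] from hinge 0.2631462080420417
jar [ 0.6816 -0.3649  0.11  ] from hinge 0.4175606272998951
funnelbase [ 0.519  -0.4131  0.02  ] from hinge 0.4811509896221274
purple [ 0.4699 -0.2444  0.11  ] from hinge 0.3437263361982156
0.29 [ 0.6488 -0.1496] [ 0.6277 -0.2083] 86.08422394120613
1.57 [ 0.4542 -0.0096] [ 0.3919 -0.0063] 12.745626164460745
69.09632941614984 [[-0.9342  0.3568 -0.0008]
 [ 0.3568  0.9342 -0.0015]
 [ 0.0002 -0.0017 -1.    ]]
to target [-660.4474 -482.8714  -45.473 ] 16.98789452505629
```

```bash
python3 -m crank '[[-20,-14,-25,0,0,0,0.5],[-44,-32,-15,0,0,0,0],[-44,-32,-6,0,0,0,0],[-44,-32,0,0,0,0,0],[-44,-32,0,0,0,0,0],[-44,-32,0,0,0,0,0],[-44,-32,0,0,0,0,0],[-44,-32,0,0,0,0,0]]' 40 && python3 -m crank '[[-44,-32,0,0,0,0,0],[-44,-32,0,0,0,0,0],[-44,-32,0,0,0,0,0],[-44,-32,0,0,0,0,0],[-44,-32,0,0,0,0,0],[-44,-32,0,0,0,0,0],[-44,-32,0,0,0,0,0],[-20,-14,0,0,0,-8,0]]'; python3 - <<'E'
from h import *
np.set_printoptions(precision=4,suppress=True)
p,R=cur();y0=np.degrees(np.arctan2(R[1,1],R[0,1]));T=doorpt(.29,.2,.018)
print(R.T@(np.array([T[0],T[1],.40])-p)*1000,dooryaw(.29)-y0)
E
```

```text
clock: 1.1
tcp_pos: [0.4272, 0.1962, 0.4505]
orientation: [-0.0, 0.181, 0.983, 0.0]
wrist_force: [0.7, 0.2, 0.5]
finger_gap: -0.0003
clock: 2.1
tcp_pos: [0.6492, -0.1445, 0.449]
orientation: [-0.001, 0.112, 0.994, 0.0]
wrist_force: [0.1, 1.2, -0.1]
finger_gap: -0.0004
[-1.7713 -4.9579 49.017 ] 8.932529370080417
```

```bash
python3 -m crank '[[-1.5,-3.5,5,0,0,0,0],[0,0,8,0,0,-4.5,0],[0,0,10,0,0,-4.5,0],[0,0,10,0,0,0,0],[0,0,8,0,0,0,0],[0,0,4,0,0,0,0],[0,0,0,0,0,0,0],[0,0,0,0,0,0,0]]'; python3 - <<'E'
from h import *
np.set_printoptions(precision=4,suppress=True)
p,R=cur();y0=np.degrees(np.arctan2(R[1,1],R[0,1]));T=doorpt(.29,.2,.018)
print(R.T@(np.array([T[0],T[1],.371])-p)*1000,dooryaw(.29)-y0)
a=show("side","s1.png")[100:250,280:450];b=show("top","t1.png")[110:260,240:410]
o=np.hstack([a,b]);cv2.imwrite("pics/z1.png",cv2.resize(o,(780,344),interpolation=cv2.INTER_CUBIC))
tip=p+R@[0,0,.173];print("tip",tip,proj("side",tip),proj("top",tip))
E
```

```text
clock: 3.1
tcp_pos: [0.6489, -0.1453, 0.4061]
orientation: [0.0, 0.034, 0.999, -0.0]
wrist_force: [-0.3, -0.3, -0.3]
finger_gap: -0.0001
[-1.1528 -4.2558 35.0626] 0.0065114932146883575
tip [ 0.649  -0.1454  0.2331] [352.8435 181.3078] [332.6618 181.034 ]
```

View pics/z1.png

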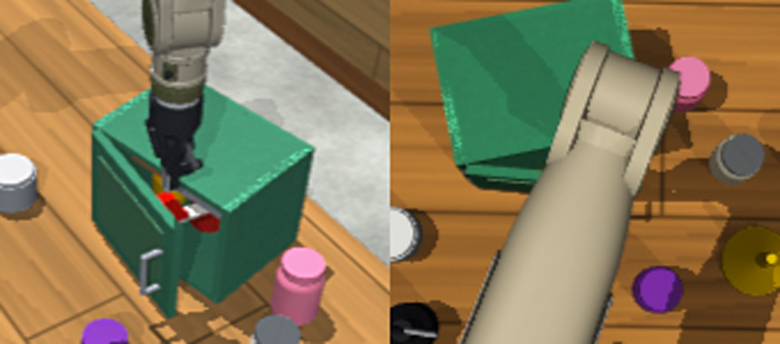

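The side view shows the shut fingers just above the gap, over the red tab and slightly to its hinge side. The top view is blocked by the arm.

```bash
python3 -m crank '[[-3,-5,0,0,0,0,0],[0,0,10,0,0,0,0],[0,0,10,0,0,0,0],[0,0,6,0,0,0,0],[0,0,4,0,0,0,0],[0,0,0,0,0,0,0],[0,0,0,0,0,0,0],[0,0,0,0,0,0,0]]' && python3 -m crank '[[0,0,4,0,0,0,0],[0,0,4,0,0,0,0],[0,0,3,0,0,0,0],[0,0,2,0,0,0,0],[0,0,2,0,0,0,0],[0,0,0,0,0,0,0],[0,0,0,0,0,0,0],[0,0,0,0,0,0,0]]';  python3 - <<'E'
from h import *
np.set_printoptions(precision=4,suppress=True)
p,R=cur();s=get_state()
a=show("side","s2.png")[140:250,290:420];cv2.imwrite("pics/z2.png",cv2.resize(a,None,fx=5,fy=5,interpolation=cv2.INTER_CUBIC))
print(p,s["wrist_force"],s["ft_torque"],p[2]-.173)
E
```

```text
clock: 4.2
tcp_pos: [0.6516, -0.1505, 0.3761]
orientation: [0.0, 0.034, 0.999, -0.0]
wrist_force: [0.3, -0.4, -0.4]
finger_gap: -0.0002
clock: 5.2
tcp_pos: [0.6516, -0.1505, 0.3616]
orientation: [0.001, 0.034, 0.999, -0.0]
wrist_force: [-0.3, -0.6, 7.1]
finger_gap: 0.0002
[ 0.6516 -0.1505  0.3616] [-0.3143 -0.6331  7.1213] [-0.0325  0.1032 -0.0027] 0.1885881823579812
```

View pics/z2.png

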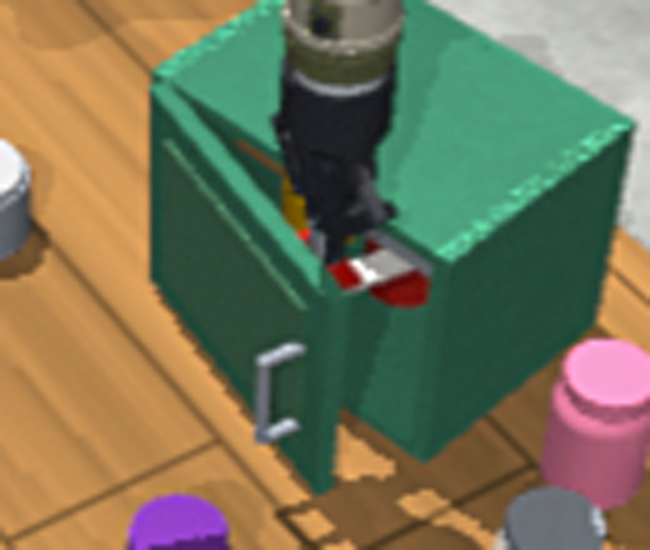

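The side view shows the fingertips in the gap, pressing on the red tab just inside the door. The 7 N reading fits roughly 9–13 mm of press. I'll press slightly more, then check the force.

```bash
python3 -m crank '[[0,0,1,0,0,0,0],[0,0,1,0,0,0,0],[0,0,0.5,0,0,0,0],[0,0,0,0,0,0,0],[0,0,0,0,0,0,0],[0,0,0,0,0,0,0],[0,0,0,0,0,0,0],[0,0,0,0,0,0,0]]';  python3 - <<'E'
from h import *
np.set_printoptions(precision=4,suppress=True)
p,R=cur();s=get_state();z=p[2]
print(p,s["wrist_force"])
plan([(*doorpt(t,.2,.011),z,dooryaw(t)) for t in(.29,.32,.36,.40,.45,.5)])
E
```

```text
clock: 6.25
tcp_pos: [0.6516, -0.1505, 0.3593]
orientation: [0.001, 0.034, 0.999, -0.0]
wrist_force: [-1.6, 0.2, 7.0]
finger_gap: 0.0002
[ 0.6516 -0.1505  0.3593] [-1.5872  0.1839  6.9865]
[ 8.8  0.7 -0. ] [-0.03  0.1   0.01]
[ 6.  -0.2  0. ] [0.   0.   1.72]
[ 8.  -0.3  0. ] [0.   0.   2.29]
[ 8.  -0.3  0. ] [0.   0.   2.29]
[10.  -0.3  0. ] [0.   0.   2.86]
[10.  -0.3  0. ] [0.   0.   2.86]
```

```bash
python3 -m crank '[[4.5,0,0,0,0,0,0],[4.5,0.5,0,0,0,0,0],[6,0,0,0,0,1.7,0],[8,-0.3,0,0,0,2.3,0],[8,-0.3,0,0,0,2.3,0],[10,-0.3,0,0,0,2.9,0],[10,-0.3,0,0,0,2.9,0],[0,0,0,0,0,0,0]]';  python3 - <<'E'
from h import *
np.set_printoptions(precision=4,suppress=True)
p,R=cur();s=get_state();z=p[2]
print(p,s["wrist_force"],s["ft_torque"])
a=show("side","s3.png")[140:250,290:420];cv2.imwrite("pics/z3.png",cv2.resize(a,None,fx=5,fy=5,interpolation=cv2.INTER_CUBIC))
E
```

```text
clock: 7.25
tcp_pos: [0.6005, -0.1444, 0.3595]
orientation: [0.001, 0.14, 0.99, -0.001]
wrist_force: [-1.9, 0.1, 7.6]
finger_gap: -0.0004
[ 0.6005 -0.1444  0.3595] [-1.8689  0.0523  7.607 ] [-0.2122  0.2068 -0.0249]
```

View pics/z3.png

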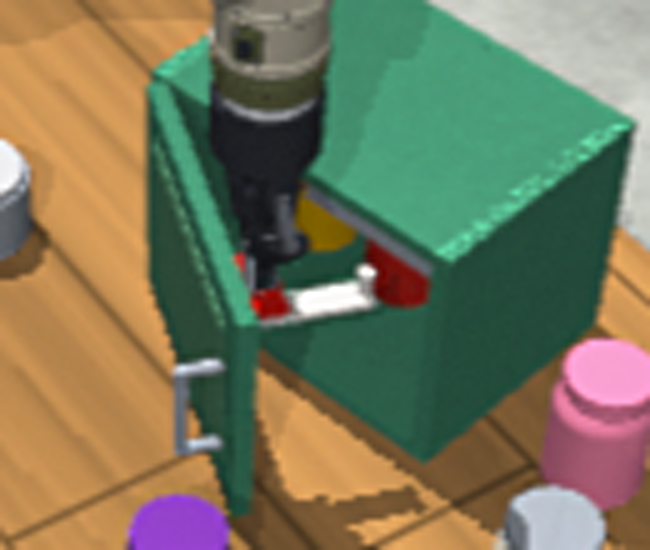

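The door has swung well past the catch. The lug at the arm's end near (365,275) in the zoom is clear of the strip, and the tab is still held down. Next I'll plan the rest of the arc.

```bash
python3 - <<'E'
from h import *
np.set_printoptions(precision=4,suppress=True)
p,R=cur();z=.3592
ts=list(np.arange(.56,1.581,.068));print(len(ts),ts[-1])
plan([(*doorpt(t,.2,.011),z,dooryaw(t)) for t in ts])
E
```

```text
16 1.580000000000001
[11.7  0.1  0.2] [-0.05  0.11  3.36]
[13.6 -0.3  0. ] [0.  0.  3.9]
[13.6 -0.3  0. ] [0.  0.  3.9]
[13.6 -0.3  0. ] [0.  0.  3.9]
[13.6 -0.3  0. ] [0.  0.  3.9]
[13.6 -0.3  0. ] [0.  0.  3.9]
[13.6 -0.3  0. ] [0.  0.  3.9]
[13.6 -0.3  0. ] [0.  0.  3.9]
[13.6 -0.3  0. ] [0.  0.  3.9]
[13.6 -0.3  0. ] [0.  0.  3.9]
[13.6 -0.3  0. ] [0.  0.  3.9]
[13.6 -0.3  0. ] [0.  0.  3.9]
[13.6 -0.3  0. ] [0.  0.  3.9]
[13.6 -0.3  0. ] [0.  0.  3.9]
[13.6 -0.3  0. ] [0.  0.  3.9]
[13.6 -0.3  0. ] [0.  0.  3.9]
```

```bash
python3 -m crank '[[11.7,0,0,0,0,3.4,0],[13.6,-0.3,0,0,0,3.9,0],[13.6,-0.3,0,0,0,3.9,0],[13.6,-0.3,0,0,0,3.9,0],[13.6,-0.3,0,0,0,3.9,0],[13.6,-0.3,0,0,0,3.9,0],[10,-0.2,0,0,0,2.9,0],[6,0,0,0,0,1.7,0]]';  python3 - <<'E'
from h import *
np.set_printoptions(precision=4,suppress=True)
p,R=cur();s=get_state()
print(p,s["wrist_force"],s["ft_torque"])
a=show("side","s4.png")[140:270,250:420];b=show("top","t4.png")[110:240,240:410]
cv2.imwrite("pics/z4.png",cv2.resize(np.hstack([a,b]),(785,300),interpolation=cv2.INTER_CUBIC))
plan([(*doorpt(t,.2,.011),.3592,dooryaw(t)) for t in np.linspace(1.0,1.58,8)])
E
```

```text
clock: 8.3
tcp_pos: [0.5163, -0.1015, 0.3593]
orientation: [0.001, 0.371, 0.929, -0.001]
wrist_force: [-1.5, -2.4, 6.9]
finger_gap: 0.0002
[ 0.5163 -0.1015  0.3593] [-1.4766 -2.3793  6.8545] [-0.5224  0.1338  0.0145]
[ 3.7 -0.6 -0. ] [-0.01  0.09  1.07]
[16.6 -0.2  0. ] [0.   0.   4.75]
[16.6 -0.2  0. ] [0.   0.   4.75]
[16.6 -0.2  0. ] [0.   0.   4.75]
[16.6 -0.2  0. ] [0.   0.   4.75]
[16.6 -0.2  0. ] [0.   0.   4.75]
[16.6 -0.2  0. ] [0.   0.   4.75]
[16.6 -0.2  0. ] [0.   0.   4.75]
```

View pics/z4.png

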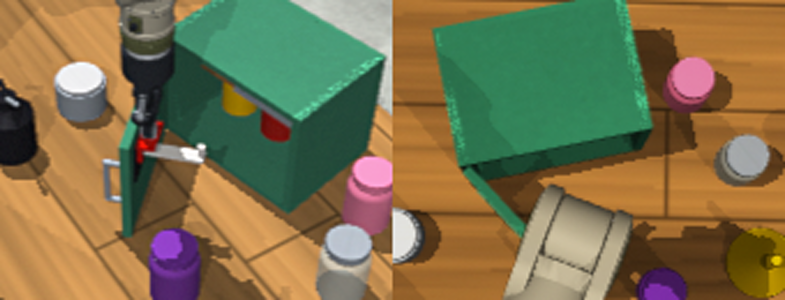

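The door is at about 1 rad, the tab is still pressed, and the bystanders haven't moved. I'll carry on.

```bash
python3 -m crank '[[8,-0.3,0,0,0,2.4,0],[14,-0.3,0,0,0,4,0],[14,-0.3,0,0,0,4,0],[14,-0.3,0,0,0,4,0],[14,-0.3,0,0,0,4,0],[14,-0.3,0,0,0,4,0],[12,-0.3,0,0,0,3.4,0],[8,-0.2,0,0,0,2.3,0]]' && python3 -m crank '[[7,-0.2,0,0,0,2,0],[7,-0.2,0,0,0,2,0],[6,-0.2,0,0,0,1.7,0],[5,-0.1,0,0,0,1.4,0],[4,0,0,0,0,1.1,0],[0,0,0,0,0,0,0],[0,0,0,0,0,0,0],[0,0,0,0,0,0,0]]';  python3 - <<'E'
from h import *
np.set_printoptions(precision=4,suppress=True)
p,R=cur();s=get_state()
print(p,s["wrist_force"],s["ft_torque"])
a=show("side","s5.png")[140:270,220:390];b=show("top","t5.png")[130:260,220:390]
cv2.imwrite("pics/z5.png",cv2.resize(np.hstack([a,b]),(785,300),interpolation=cv2.INTER_CUBIC))
plan([(*doorpt(t,.2,.011),.3592,dooryaw(t)) for t in (1.5,1.57,1.6)])
E
```

```text
clock: 9.4
tcp_pos: [0.4596, -0.0222, 0.3589]
orientation: [0.001, 0.586, 0.811, -0.0]
wrist_force: [-2.0, -1.5, 6.5]
finger_gap: 0.0001
clock: 10.4
tcp_pos: [0.451, 0.0056, 0.3585]
orientation: [-0.0, 0.641, 0.767, -0.0]
wrist_force: [-3.6, 0.0, 7.0]
finger_gap: 0.0001
[0.451  0.0056 0.3585] [-3.5585  0.0255  7.043 ] [-0.019   0.7347 -0.0381]
[-23.4   2.   -0.7] [-0.07 -0.02 -6.56]
[14.  -0.3  0. ] [0.   0.   4.01]
[ 6.  -0.2  0. ] [0.   0.   1.72]
```

View pics/z5.png

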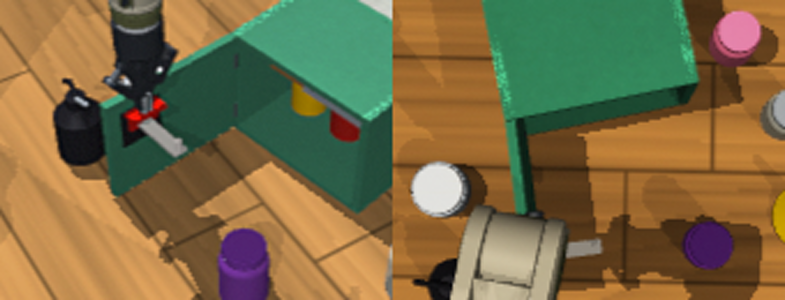

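The door stands about square in the top view. Next I'll back 3 mm off the face, lift straight up so the tab springs back, and move clear.

```bash
python3 -m crank '[[-3,0,0,0,0,0,0],[0,0,-5,0,0,0,0],[0,0,-8,0,0,0,0],[0,0,-12,0,0,0,0],[0,0,-20,0,0,0,0],[0,0,-30,0,0,0,0],[-30,0,-30,0,0,0,0],[-40,0,0,0,0,0,0]]' && python3 -m crank '[[-50,0,0,0,0,0,0],[-50,0,0,0,0,0,0],[-50,0,0,0,0,0,0],[-50,0,0,0,0,0,0],[-40,0,0,0,0,0,0],[-20,0,0,0,0,0,0],[0,0,0,0,0,0,0],[0,0,0,0,0,0,0]]';  python3 - <<'E'
from h import *
np.set_printoptions(precision=4,suppress=True)
p,R=cur();s=get_state()
print(p,s["wrist_force"],s["clock"])
a=show("side","s6.png")[140:270,220:390];b=show("top","t6.png")[130:260,220:390]
cv2.imwrite("pics/z6.png",cv2.resize(np.hstack([a,b]),(785,300),interpolation=cv2.INTER_CUBIC))
E
```

```text
clock: 11.5
tcp_pos: [0.4653, -0.0666, 0.4661]
orientation: [0.002, 0.641, 0.768, 0.001]
wrist_force: [0.5, -0.0, -0.4]
finger_gap: 0.0003
clock: 12.5
tcp_pos: [0.5106, -0.3217, 0.4631]
orientation: [-0.0, 0.641, 0.767, 0.0]
wrist_force: [0.6, -0.4, -0.4]
finger_gap: -0.0002
[ 0.5106 -0.3217  0.4631] [ 0.6126 -0.3565 -0.357 ] 12.5
```

View pics/z6.png

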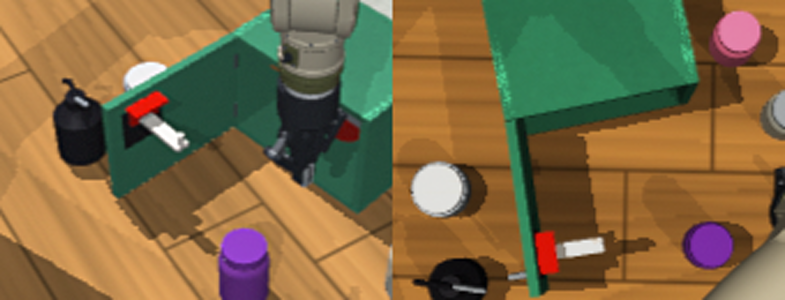

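View pics/t6.png

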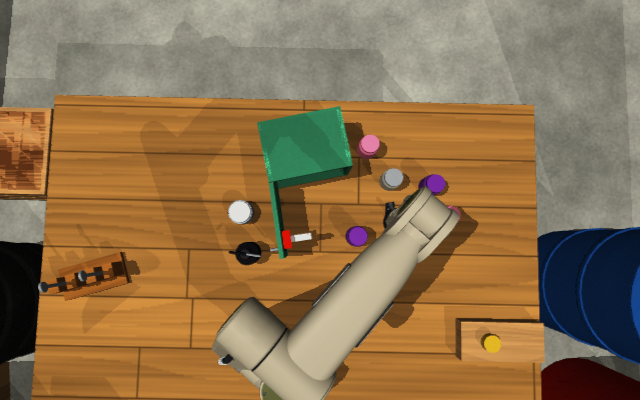

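```bash
python3 - <<'E'
from h import *
np.set_printoptions(precision=4,suppress=True)
cv2.imwrite("pics/z7.png",cv2.resize(np.hstack([cv2.imread(f"pics/{f}.png")[165:270,222:302] for f in("t0" if 0 else "top0","t6")]),None,fx=5,fy=5,interpolation=cv2.INTER_CUBIC))
res={}
for nme,f in(("top","t6"),("side","s6")):
    h=cv2.cvtColor(cv2.imread(f"pics/{f}.png"),cv2.COLOR_BGR2HSV)
    m=(((h[...,0]<6)|(h[...,0]>174))&(h[...,1]>200)&(h[...,2]>150)).astype(np.uint8);m[:, :240]=0;m[:,305:]=0;m[:160]=0;m[260:]=0
    r=cv2.minAreaRect(max(cv2.findContours(m,0,2)[0],key=cv2.contourArea));print(nme,r,[ray(nme,*r[0],z)[:2] for z in(.198,.184)])
# can/tin/other motion via image difference
for nme,a,b,box in(("top","top0","t6",[("can",225,235,285,268),("tin",225,198,256,226),("jar",378,165,408,192)]),("side","side0","s6",[("can",240,172,270,215),("jar",384,235,414,275),("funnel",345,265,388,310)])):
    A=cv2.imread(f"pics/{a}.png").astype(int);B=cv2.imread(f"pics/{b}.png").astype(int)
    for k,x,y,X,Y in box:
        d=np.abs(A-B).max(2)[y:Y,x:X];yx=np.argwhere(d>40);print(nme,k,len(yx),yx.min(0)+[y,x] if len(yx) else "",yx.max(0)+[y,x] if len(yx) else "")
E
```

```text
top ((286.4538879394531, 239.13079833984375), (18.23310661315918, 8.062257766723633), 82.87498474121094) [array([0.4541, 0.0048]), array([0.454 , 0.0058])]
side ((283.1307678222656, 184.85382080078125), (6.325770854949951, 17.240827560424805), 60.2551155090332) [array([ 0.4559, -0.0013]), array([0.4624, 0.0123])]
top can 205 [235 270] [258 284]
top tin 0  
top jar 0  
side can 129 [182 264] [214 269]
side jar 0  
side funnel 90 [270 365] [309 387]
```

View pics/z7.png

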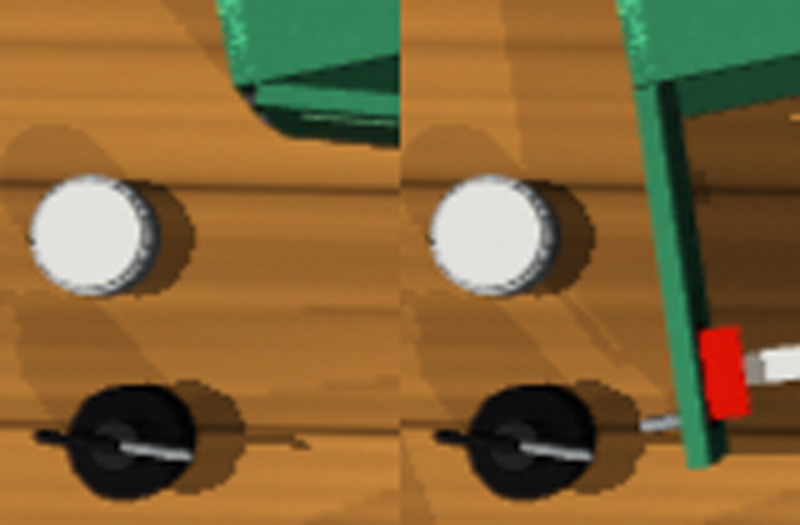

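```bash
python3 - <<'E'
from h import *
a=[cv2.imread(f"pics/{f}.png")[165:330,225:425] for f in("side0","s6")]
cv2.imwrite("pics/z8.png",cv2.resize(np.hstack(a),(800,330),interpolation=cv2.INTER_CUBIC))
for f in("side0","s6"):
    h=cv2.cvtColor(cv2.imread(f"pics/{f}.png"),cv2.COLOR_BGR2HSV);m=((h[...,0]>22)&(h[...,0]<32)&(h[...,1]>200)).astype(np.uint8);m[:262]=0
    c=max(cv2.findContours(m,0,2)[0],key=cv2.contourArea);print(f,cv2.boundingRect(c),cv2.contourArea(c))
E
```

```text
side0 (349, 271, 35, 39) 846.0
s6 (349, 271, 35, 39) 844.5
```

View pics/z8.png

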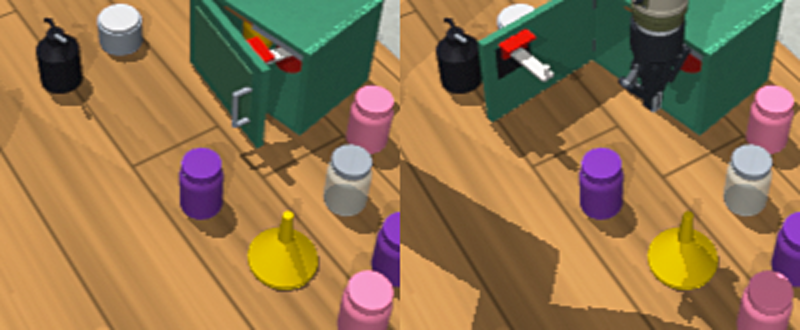

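The pictures show the funnel, jar, can and tin where they were; only shadows differ. The tab is up, the door is open, and the robot is clear of everything.

```bash
python3 -c "
from workcell import *
print(hand_in())"
```

```text
the job is handed in; nothing more can be done
None
```

I pressed the tab with the shut fingertips and, keeping it pressed, pushed the door from its inner face along its arc until it stood about square. Then I backed off, lifted straight up and moved clear, and handed in at about 12.6 s.

**Last checks:**
- **Press:** I pushed the tab about 12 mm down, past the 9 mm release point. The wrist read about 6.5 to 7.6 N vertically whenever I checked during the press and swing.
- **Door:** It stands at about 1.6 rad, worked out from the tab's position in the top view, and it stayed there after I let go.
- **Tab:** The pictures show it back up near the door's top edge. The two-view height check only roughly agreed: the rays came within about 6 mm of each other for the tab up, against about 9 mm for the tab down.
- **Bystanders:** The tin, jar, funnel and pump can look unmoved in before-and-after pictures. Image differences flagged some pixels around the can and funnel. The funnel's outline is unchanged, so I put its difference down to the arm's shadow. The can's flagged pixels lie beside it, where the open door and its shadow now are.
- **Robot:** It was clear of everything, with the wrist force near zero.

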